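Reload the reagent carrier in reverse order

TASK

The staining line is to be run backwards, so move the four small bottles from the row of grey cups into the black carrier in reverse order: the bottle nearest the upright steel pin of the row goes into the compartment farthest from the carrier's wire handle, the next into the next, and so on, until the bottle farthest from the pin stands in the compartment beside the handle. Keep every bottle upright, set it down gently instead of dropping it, and leave each standing alone on the floor of its compartment.

Things in the scene. Friction and masses are not known exactly. Their poses are not given: they have to be found in the camera images.
- dropper_mid (a point): small pinkish-brown glass bottle with a black dropper bulb, 33 mm diameter to 62 mm height, then a 23 mm collar and a 15 mm bulb, 100 mm high in all; grasp the body. Origin of this point: on its vertical axis, half-way up; z up along the bottle. Round, so any yaw is alike. It weighs 40 to 90 g.
- pump_spray_mid (a point): slim teal pump spray bottle with a pale teal cap, the tallest, 28 mm diameter to 74 mm height, cap 25 mm, 108 mm high in all; grasp the body. Origin of this point: on its vertical axis, half-way up; z up along the bottle. Round, so any yaw is alike. It weighs 40 to 90 g.
- oil_bottle_mid (a point): small yellowish bottle with a tall black cap, body 30 mm diameter to 50 mm height, cap 19 mm, 72 mm high in all; grasp the body. Origin of this point: on its vertical axis, half-way up; z up along the bottle. Round, so any yaw is alike. It weighs 40 to 90 g.
- wide_jar_mid (a point): stout amber jar with a white screw cap, the widest and the lowest, 38 mm diameter, 60 mm high in all; grasp the body. Origin of this point: on its vertical axis, half-way up; z up along the bottle. Round, so any yaw is alike. It weighs 55 to 115 g.
- cup_1: one of the four identical grey square cups of the bench row (fixed; 58 x 58 mm outside, 52 mm inside, 14 mm high, floor 3 mm thick, standing on a 6 mm aluminium rail, so the floor is 9 mm and the rim 20 mm above the table). Origin under its centre; x runs along the row, 60 mm from cup to cup. The dropper bottle stands in this one at the start; which cup is where in the row differs each time
- cup_2: one of the four identical grey square cups of the bench row (fixed; 58 x 58 mm outside, 52 mm inside, 14 mm high, floor 3 mm thick, standing on a 6 mm aluminium rail, so the floor is 9 mm and the rim 20 mm above the table). Origin under its centre; x runs along the row, 60 mm from cup to cup. The pump spray stands in this one at the start; which cup is where in the row differs each time
- cup_3: one of the four identical grey square cups of the bench row (fixed; 58 x 58 mm outside, 52 mm inside, 14 mm high, floor 3 mm thick, standing on a 6 mm aluminium rail, so the floor is 9 mm and the rim 20 mm above the table). Origin under its centre; x runs along the row, 60 mm from cup to cup. The oil bottle stands in this one at the start; which cup is where in the row differs each time
- cup_4: one of the four identical grey square cups of the bench row (fixed; 58 x 58 mm outside, 52 mm inside, 14 mm high, floor 3 mm thick, standing on a 6 mm aluminium rail, so the floor is 9 mm and the rim 20 mm above the table). Origin under its centre; x runs along the row, 60 mm from cup to cup. The wide jar stands in this one at the start; which cup is where in the row differs each time
- start_pin: steel pin with an 8 mm radius ball head, on a small grey foot at one end of the bench row (fixed); its ball tops out 58 mm above the table. Origin under its foot, 6 mm above the table, 38 mm from the centre of the nearest cup, 98, 158 and 218 mm from the others. The other end of the row has only a flat grey stop 16 mm high
- carrier: black plastic carrier (fixed to the table), 244 x 64 mm, walls 20 mm high and 4 mm thick, floor 4 mm thick. Origin on the table under its centre; x runs along the row of compartments, z up. Four open compartments, 56 mm square inside, with centres at x = -90, -30, +30 and +90 mm (y = 0). The steel wire handle stands up to 52 mm at the end x = -130 mm, so the compartment beside the handle is the one at x = -90 mm and the farthest from it the one at x = +90 mm

How it is judged:
At the end, for the whole second after the job is handed in: All four bottles stand in the carrier in the reverse of their order in the bench row (k-th from the pin = k-th from the end without the handle), each within 15 mm of its compartment's centre along and across, on its floor (within 6 mm), upright within 0.12 rad, at rest (under 20 mm/s) and released (((horizontal distance between cup_1 and start_pin between 0.008 and 0.068 m and x of dropper_mid in the frame of carrier between 0.075 and 0.105 m) or (horizontal distance between cup_1 and start_pin between 0.068 and 0.128 m and x of dropper_mid in the frame of carrier between 0.015 and 0.045 m) or (horizontal distance between cup_1 and start_pin between 0.128 and 0.188 m and x of dropper_mid in the frame of carrier between -0.045 and -0.015 m) or (horizontal distance between cup_1 and start_pin between 0.188 and 0.248 m and x of dropper_mid in the frame of carrier between -0.105 and -0.075 m)) and y of dropper_mid in the frame of carrier between -0.015 and 0.015 m and z of dropper_mid in the frame of carrier between 0.048 and 0.06 m and angle between each of dropper_mid, pump_spray_mid, oil_bottle_mid, wide_jar_mid's own z axis and vertical below 0.12 rad and linear speed of each of dropper, pump_spray, oil_bottle, wide_jar below 0.02 m/s and ((horizontal distance between cup_2 and start_pin between 0.008 and 0.068 m and x of pump_spray_mid in the frame of carrier between 0.075 and 0.105 m) or (horizontal distance between cup_2 and start_pin between 0.068 and 0.128 m and x of pump_spray_mid in the frame of carrier between 0.015 and 0.045 m) or (horizontal distance between cup_2 and start_pin between 0.128 and 0.188 m and x of pump_spray_mid in the frame of carrier between -0.045 and -0.015 m) or (horizontal distance between cup_2 and start_pin between 0.188 and 0.248 m and x of pump_spray_mid in the frame of carrier between -0.105 and -0.075 m)) and y of pump_spray_mid in the frame of carrier between -0.015 and 0.015 m and z of pump_spray_mid in the frame of carrier between 0.052 and 0.064 m and ((horizontal distance between cup_3 and start_pin between 0.008 and 0.068 m and x of oil_bottle_mid in the frame of carrier between 0.075 and 0.105 m) or (horizontal distance between cup_3 and start_pin between 0.068 and 0.128 m and x of oil_bottle_mid in the frame of carrier between 0.015 and 0.045 m) or (horizontal distance between cup_3 and start_pin between 0.128 and 0.188 m and x of oil_bottle_mid in the frame of carrier between -0.045 and -0.015 m) or (horizontal distance between cup_3 and start_pin between 0.188 and 0.248 m and x of oil_bottle_mid in the frame of carrier between -0.105 and -0.075 m)) and y of oil_bottle_mid in the frame of carrier between -0.015 and 0.015 m and z of oil_bottle_mid in the frame of carrier between 0.034 and 0.046 m and ((horizontal distance between cup_4 and start_pin between 0.008 and 0.068 m and x of wide_jar_mid in the frame of carrier between 0.075 and 0.105 m) or (horizontal distance between cup_4 and start_pin between 0.068 and 0.128 m and x of wide_jar_mid in the frame of carrier between 0.015 and 0.045 m) or (horizontal distance between cup_4 and start_pin between 0.128 and 0.188 m and x of wide_jar_mid in the frame of carrier between -0.045 and -0.015 m) or (horizontal distance between cup_4 and start_pin between 0.188 and 0.248 m and x of wide_jar_mid in the frame of carrier between -0.105 and -0.075 m)) and y of wide_jar_mid in the frame of carrier between -0.015 and 0.015 m and z of wide_jar_mid in the frame of carrier between 0.028 and 0.04 m); the robot touches nothing.
It fails at once if a bottle is tipped by more than 0.6 rad (angle between any of dropper_mid, pump_spray_mid, oil_bottle_mid, wide_jar_mid's own z axis and vertical above 0.6 rad).
It fails at once if a bottle is dropped (more than 0.7 m/s out of the fingers, a fall of some 25 mm) ((linear speed of dropper above 0.7 m/s and contact force between the fingers and dropper below 0.01 N) or (linear speed of pump_spray above 0.7 m/s and contact force between the fingers and pump_spray below 0.01 N) or (linear speed of oil_bottle above 0.7 m/s and contact force between the fingers and oil_bottle below 0.01 N) or (linear speed of wide_jar above 0.7 m/s and contact force between the fingers and wide_jar below 0.01 N)).
It also fails if it takes over 104 s, if anything falls off the work surface, if the arm or the gripper's body presses on something with over 40 N, if the wrist force passes 120 N, or if a joint passes its speed limit or range.

ROBOT

A 6-joint arm with a two-finger parallel gripper is mounted at the origin on a cart in front of the work surface, level with it; the furniture and walls round the work are solid. World frame = base frame: x ahead of the robot, y to its left, z up, the work surface at z = 0. Lengths are in m, angles in rad, forces in N, time in s.
With the tool pointing down it reaches from about 0.25 to 0.725 m from the base axis. Payload 4 kg.
Tool frame: the origin (TCP) lies on the centre line of the jaws, within the pads' length; the fingertips stand 11 mm ahead of it and the grasp point (between the pads) lies 8 mm behind it (bot.nose_length is the distance from the TCP to the fingertips, in m); z points along the fingers, y is the direction in which the jaws open and shut (so a half turn about z gives the same grasp; the last joint's range is limited). The gripper opens to 85 mm and grips with 20 to 120 N. Pads are 22 mm wide; open, the fingers measure 114 mm over their backs; the gripper's body (76 mm by 85 mm) begins 54 mm behind the grasp point. The pads swing forward as they close: fully open they stand 13 mm farther back than shut.
Start: joints at [1.143, 0.241, 0.005, 1.335, 0, 1.571], TCP at [0.207, 0.455, 0.242] pointing down, gripper open.
Joint ranges: [-2.72, 2.72], [-1.05, 1.87], [-1.09, 1.28], [-1.99, 2.15], [-1.42, 1.44], [-3.14, 3.14]. Speed limits (rad/s): [2.79, 2.79, 3.14, 3.14, 3.14, 3.14].

INTERFACE

Orientations are given as a unit quaternion [x, y, z, w].
In Python, from workcell import bot gives the robot as it stands.
- The arm moves only by the tool play_rows, never from a script. Its argument "plan" is one flat list of numbers, 6 for each row, row after row: the shift along the tool's x, y, z in mm, then the turn, a rotation vector about the tool's x, y, z in rad. A call has 1 to 20 rows; each row shifts and turns the commanded pose from where the row before left it, along the tool's axes as they then stand; what a row does not reach is not made up. A row lasts 1/8 s, in which the tool goes at most 62.5 mm and 10.7 degrees, less where a joint would pass 70% of its speed; a pose out of reach is approached as far as the arm can. A call with a gripper value outside its range is refused whole. "hand" is the opening in per cent of the stroke, from 0 (shut) to 100 (fully open), set as the call begins (left out, the last holds). The fingers move at their own pace and stop on an object; the grip force is fixed at half the most. Time passes only in rows, so rows that do not move let the fingers close. It gives the time, the measured TCP pose, the force and the opening at its end, in the units of the state.
- bot.get_obs(): the state, without advancing time (a new reading comes with each control period).
- bot.camera(name): name is "scene" or "top" or "wrist"; returns a dict with "frame" (480x640x3 uint8, blue, green, red), "range_z" (480x640 float32, m along the optical axis (not along the pixel's ray), 0 where there is no reading), "K" (3x3 intrinsics, pixels), "cam_to_world" (4x4, takes a point from camera to world coordinates). Camera axes: x right, y down, z forward; pixel columns grow to the right and rows downward; lengths in m; the calibration is good to about 2 mm. The wrist camera is an equidistant fisheye: a pixel r from the principal point sees the ray r / f radians off the axis. A picture is of the moment at which its call begins.
- bot.job_done(): hands the job in, once; it reports no verdict.
Trained networks look in the newest picture that a camera, given by its name, has taken for a name from the list of things; names that differ only in an ending like _2 or _b are one class to them, and where a whole thing is asked for, a point or a joint stands for the part that bears it (a point fixed in the world has none). Each returns a list of dicts, best first, with "p" (0 to 1); they miss things now and then, are a little off and sometimes report something else, mostly with a low value. They report only what shows in the picture. A call takes as long as a camera call.
- bot.outline_of(query, camera): "mask" (480x640 bool, what is visible of it) and "point" ([row, column] in pixels, amid what is visible of it).
The state is a dict: "clock": time; "joint_pos": joint angles; "joint_vel": joint speeds; "tau": joint torques, N m; "eef_pos": TCP position; "tool_rot": TCP orientation; "ft_force": force on the tool from outside, world axes, zero at the start; "ft_torque": the same for the moment, N m; "grip_width": finger opening in m.
Only numpy, scipy, OpenCV 4.12 (cv2) and the standard library are available. Lean on these libraries where they do the work, as an engineer would, in place of code of your own. Each camera call takes 0.05 s, during which the arm holds its last target.

## Working session

There is one attempt and no reset: what is moved stays moved. The work goes in short steps, Python scripts to look and compute and a tool call to move; the robot and the scene stay as the last step left them, time stands still between calls to the robot, and variables do not carry over. Pictures are saved under pics/ and viewed, and the job is handed in when it is done.

Besides the shell and the picture viewer there is one more tool, called after "Emit:" by a JSON object that holds its "fn" and its "kwargs". play_rows: Moves the arm, as the interface text tells. Its arguments: {"type":"object","properties":{"plan":{"type":"array","items":{"type":"number"}},"hand":{"type":"number"}},"required":["plan"]}

```bash
mkdir -p pics
cat > h.py <<'E'
import numpy as np,cv2
from workcell import bot
def px2w(c,u,v,z=None):
    K=c["K"];d=c["range_z"][int(round(v)),int(round(u))] if z is None else z
    p=np.array([(u-K[0,2])/K[0,0]*d,(v-K[1,2])/K[1,1]*d,d,1]);return (c["cam_to_world"]@p)[:3]
def cloud(c):
    K=c["K"];v,u=np.mgrid[0:480,0:640];d=c["range_z"]
    P=np.stack([(u-K[0,2])/K[0,0]*d,(v-K[1,2])/K[1,1]*d,d,np.ones_like(d)],-1)
    return (P@c["cam_to_world"].T)[...,:3]
E
python3 - <<'E'
from h import *
o=bot.get_obs();print({k:np.round(v,3) for k,v in o.items()})
for n in ["top","scene"]:
    c=bot.camera(n);cv2.imwrite(f"pics/{n}0.png",c["frame"]);print(n,c["K"].round(1).tolist(),c["cam_to_world"].round(3).tolist())
    P=cloud(c)
    for q in ["dropper_mid","pump_spray_mid","oil_bottle_mid","wide_jar_mid","start_pin","carrier","cup_1"]:
        for r in bot.outline_of(q,n)[:4 if q=="cup_1" else 2]:
            m=r["mask"]&(c["range_z"]>0);X=P[m]
            if len(X):print(q,round(r["p"],2),np.round(r["point"]),m.sum(),"med",np.median(X,0).round(3),"min",X.min(0).round(3),"max",X.max(0).round(3))
E
```

```text
{'clock': np.float64(0.0), 'joint_pos': array([ 1.143,  0.241,  0.004,  1.335, -0.   ,  1.571]), 'joint_vel': array([-0.001,  0.001,  0.001,  0.   , -0.001, -0.001]), 'tau': array([-1.0000e-03, -3.7232e+01,  2.5241e+01,  1.7000e-02, -0.0000e+00,
       -0.0000e+00]), 'eef_pos': array([0.207, 0.454, 0.241]), 'tool_rot': array([ 0.212,  0.977, -0.001, -0.   ]), 'ft_force': array([-0.185, -0.523,  0.196]), 'ft_torque': array([-0.004,  0.023, -0.004]), 'grip_width': np.float64(0.085)}
top [[555.5, 0.0, 321.7], [0.0, 555.5, 236.0], [0.0, 0.0, 1.0]] [[-0.102, -0.973, 0.209, 0.359], [-0.995, 0.099, -0.025, 0.145], [0.004, -0.211, -0.978, 1.291], [0.0, 0.0, 0.0, 1.0]]
dropper_mid 0.56 [285. 196.] 223 med [0.537 0.405 0.065] min [0.526 0.394 0.017] max [0.554 0.428 0.113]
dropper_mid 0.32 [281. 291.] 129 med [0.536 0.194 0.018] min [0.517 0.187 0.008] max [0.564 0.203 0.061]
pump_spray_mid 0.75 [277. 276.] 183 med [0.533 0.231 0.101] min [0.525 0.219 0.019] max [0.552 0.247 0.121]
oil_bottle_mid 0.42 [282. 246.] 133 med [0.538 0.291 0.056] min [0.527 0.28  0.026] max [0.553 0.307 0.086]
wide_
[... 1344 characters left out ...]
272. 264.] 324 med [0.536 0.192 0.017] min [ 0.514  0.185 -0.002] max [0.585 0.23  0.059]
carrier 0.74 [284. 410.] 4828 med [ 0.673 -0.027  0.006] min [ 0.633 -0.148 -0.002] max [0.716 0.123 0.056]
carrier 0.64 [261. 220.] 390 med [0.523 0.289 0.011] min [ 0.509  0.261 -0.001] max [0.567 0.322 0.023]
cup_1 0.84 [260. 218.] 426 med [0.525 0.292 0.011] min [0.509 0.263 0.002] max [0.568 0.323 0.023]
cup_1 0.66 [274. 251.] 485 med [0.525 0.228 0.012] min [0.508 0.188 0.005] max [0.568 0.262 0.049]
cup_1 0.64 [243. 195.] 294 med [0.521 0.351 0.014] min [ 0.51   0.299 -0.001] max [0.568 0.382 0.072]
cup_1 0.47 [234. 176.] 190 med [0.523 0.406 0.013] min [0.448 0.314 0.006] max [0.55  0.445 0.131]
```

View pics/top0.png

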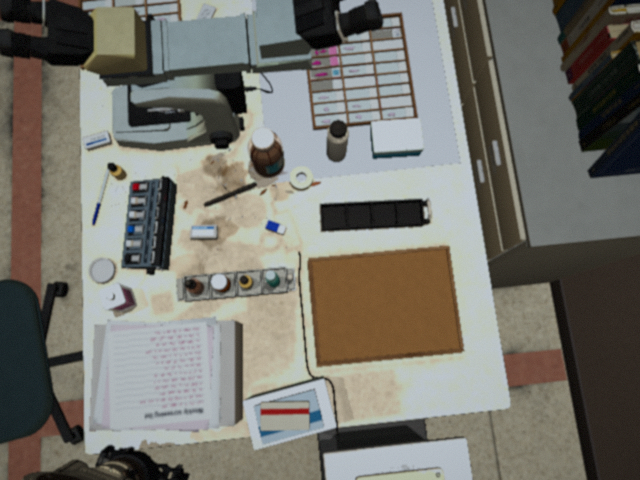

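View pics/scene0.png

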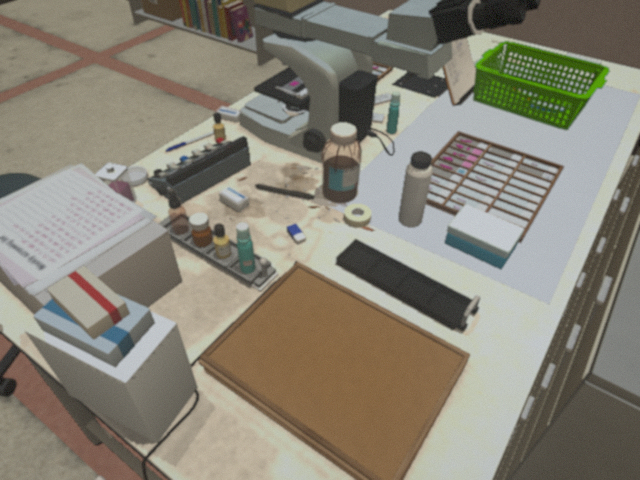

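The top view shows the row at pixel rows 275–290. From right to left: pin (col 290), pump spray (273), oil (247), jar (220), dropper (194). The carrier spans cols 320–430, with its handle at the right end (col 428, y≈-0.145). Next I'll fit the poses.

Run:
```python
from h import *
from scipy.optimize import least_squares
D={"dropper_mid":(.0165,.062,.1),"pump_spray_mid":(.014,.074,.108),"oil_bottle_mid":(.015,.05,.072),"wide_jar_mid":(.019,.045,.06)}
rough={"dropper_mid":(.535,.405),"pump_spray_mid":(.531,.229),"oil_bottle_mid":(.536,.29),"wide_jar_mid":(.54,.347)}
for n in ["top","scene"]:
    c=bot.camera(n);P=cloud(c);cam=c["cam_to_world"][:3,3]
    for q,(r,hb,h) in D.items():
        X=P.reshape(-1,3);X=X[c["range_z"].ravel()>0]
        g=np.hypot(X[:,0]-rough[q][0],X[:,1]-rough[q][1])<.027
        X=X[g]; t=X[:,2].max(); B=X[(X[:,2]>.027)&(X[:,2]<.009+hb-.004)]
        f=lambda p:np.hypot(B[:,0]-p[0],B[:,1]-p[1])-r
        s=least_squares(f,rough[q],loss="soft_l1",f_scale=.001)
        T=X[X[:,2]>h+.009-.008]
        print(n,q,"axis",s.x.round(4),"res",np.abs(f(s.x)).mean().round(4),len(B),"topz",np.percentile(X[:,2],98).round(4),"capcent",T.mean(0).round(4) if len(T) else None,len(T))
    X=P[c["range_z"]>0]
    for name,(lo,hi,zl,zh) in {"carrier":((.62,-.16),(.73,.13),.014,.028),"carrierfloor":((.62,-.12),(.73,.1),.001,.010),"handle":((.62,-.17),(.73,-.1),.03,.06),"row":((.49,.18),(.60,.46),.014,.027),"pin":((.5,.16),(.6,.205),.045,.065)}.items():
        m=(X[:,0]>lo[0])&(X[:,0]<hi[0])&(X[:,1]>lo[1])&(X[:,1]<hi[1])&(X[:,2]>zl)&(X[:,2]<zh);Y=X[m]
        if len(Y)<5: print(name,len(Y));continue
        print(n,name,len(Y),cv2.minAreaRect((Y[:,:2]*1000).astype(np.float32)),Y.mean(0).round(4),"pct",np.percentile(Y[:,:2],[2,98],axis=0).round(4).tolist(), "z95",np.percentile(Y[:,2],95).round(4))
```

```text
top dropper_mid axis [0.5432 0.412 ] res 0.0018 123 topz 0.1087 capcent [0.5411 0.4101 0.1072] 37
top pump_spray_mid axis [0.5391 0.2334] res 0.0004 53 topz 0.1186 capcent [0.5383 0.2332 0.116 ] 78
top oil_bottle_mid axis [0.5427 0.2966] res 0.0022 80 topz 0.083 capcent [0.5405 0.2949 0.0806] 62
top wide_jar_mid axis [0.5448 0.3525] res 0.001 55 topz 0.0733 capcent [0.5432 0.3507 0.0689] 202
top carrier 677 ((674.5647583007812, -17.139602661132812), (256.8655700683594, 66.51236724853516), 87.1743392944336) [ 0.6734 -0.0171  0.0196] pct [[0.6386, -0.1372], [0.7095, 0.11]] z95 0.0241
top carrierfloor 2369 ((674.9949951171875, -10.007865905761719), (109.9378433227539, 219.77598571777344), 0.0026497042272239923) [ 0.6754 -0.0089  0.0043] pct [[0.6234, -0.1161], [0.727, 0.0956]] z95 0.0083
top handle 79 ((667.4922485351562, -139.82557678222656), (8.11198616027832, 49.866249084472656), 85.5250244140625) [ 0.6664 -0.1393  0.048 ] pct [[0.6435, -0.144], [0.6916, -0.1352]] z95 0.0545
top row 866 ((542.3682250976562, 322.14483642578125), (269.3689880371094, 59.27322006225586), 89.4017410278320
[... 944 characters left out ...]
661132812, 109.83070373535156), 89.99966430664062) [ 0.6724 -0.0166  0.0043] pct [[0.6257, -0.1166], [0.7234, 0.0949]] z95 0.0084
scene handle 152 ((662.8659057617188, -139.64930725097656), (7.987551689147949, 50.19443130493164), 87.37806701660156) [ 0.6573 -0.1399  0.0466] pct [[0.6385, -0.1443], [0.6858, -0.1354]] z95 0.0524
scene row 1139 ((538.84375, 321.83184814453125), (269.5292663574219, 60.976531982421875), 89.64622497558594) [0.5292 0.2996 0.0189] pct [[0.5101, 0.1898], [0.5669, 0.451]] z95 0.0252
scene pin 65 ((537.2225341796875, 193.4282989501953), (11.759000778198242, 13.969502449035645), 70.04411315917969) [0.5364 0.1927 0.0538] pct [[0.5309, 0.1876], [0.543, 0.1995]] z95 0.0581
```

Run:
```python
from h import *
c=bot.camera("top");cv2.imwrite("pics/tcrop.png",cv2.resize(c["frame"][180:310,170:450],None,fx=2.8,fy=2.8,interpolation=cv2.INTER_CUBIC))
c=bot.camera("scene");cv2.imwrite("pics/scrop.png",cv2.resize(c["frame"][190:340,150:490],None,fx=2.3,fy=2.3,interpolation=cv2.INTER_CUBIC))
```

```text
(no output)
```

View pics/tcrop.png

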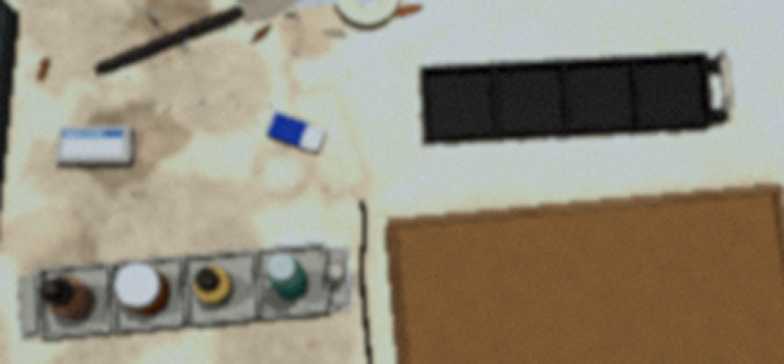

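View pics/scrop.png

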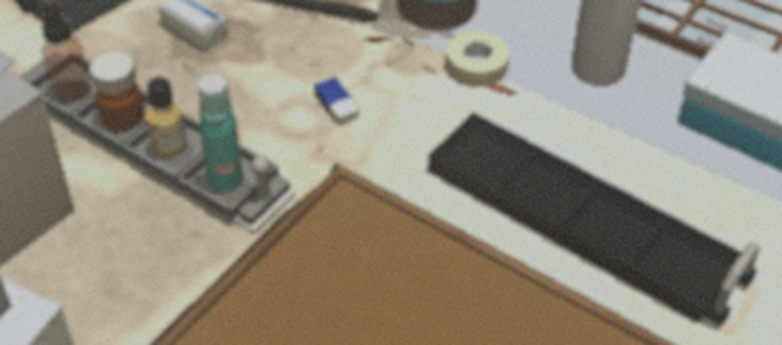

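Run:
```python
from h import *
H=np.full((40,40),-1.)
for n in ["top","scene"]:
    c=bot.camera(n);X=cloud(c)[c["range_z"]>0]
    i=np.floor((X[:,0]-.1)/.04).astype(int);j=np.floor((X[:,1]+.3)/.04).astype(int)
    k=(i>=0)&(i<20)&(j>=0)&(j<25)
    np.maximum.at(H,(i[k],j[k]),X[k,2])
print("y",[round(-.3+.04*j,2) for j in range(25)])
for i in range(20): print(f"{.1+.04*i:.2f}"," ".join(f"{int(H[i,j]*1000):4d}" for j in range(25)))
```

```text
y [-0.3, -0.26, -0.22, -0.18, -0.14, -0.1, -0.06, -0.02, 0.02, 0.06, 0.1, 0.14, 0.18, 0.22, 0.26, 0.3, 0.34, 0.38, 0.42, 0.46, 0.5, 0.54, 0.58, 0.62, 0.66]
0.10 -707 -711 -704    4    8    6    6    7    6    7    6    5 -712 -1000 -1000 -1000 -1000 -709 -706 -702 -709 -711 -708 -710 -709
0.14 -1000 -1000 -1000    6    5    5    6    5    5    5    7    6 -1000 -1000 -1000 -1000 -1000 -1000 -1000 -1000 -1000 -712 -712 -712 -708
0.18    5    5    9    6    6    6    9    7    5    6  164  167  198  201  200    4    4  469  447    4    7    5    5    5    4
0.22    5    7    6    6    5    7    6    7    7    5  170  224  226  226  223  134  148  547  646  628  352  141    6    5    8
0.26    5    8    6    5    7    7    9    8    7    7  168  224  226  225  223  170  151  150  650  658  152  151  147 -518    5
0.30    4    6    6   51   49   49   49   48   48   48  165  171  169  168    7  135  150  153  151  150  150  152  146 -1000    5
0.34    5    6    6   51   51   50   51   51   50   50   49   53    7    7    8  135  150  150  151  152  149  152  147 -1000    6
0.38    5    6  
[... 974 characters left out ...]
   7   31   29   63   81   60   49    8   10    6
0.70  105    7    7    6   22   24   27   25   23   27   29    7    8    7    6    8   13   12   80   82   55   49    7   14    8
0.74  102    7    9    8    8    8    9    7    7    8   23   24    9   12   22   15   16    9   81   82   53   47    8   14    7
0.78  102    8    6   57   58   60   58   10  159  158   24   26  165  165   87    7    7    7   81   77   53   45   41   14    7
0.82    5   10    7   59   61   60   58    9  164  163    8    9  168  167  110   95   75    7    7    8    8   75   77   11    6
0.86    6    6    7   59   61   61   59    9   14  124    7    8  124 -1000  225  245  255  263  261  260  131   50    8    6   11
```

Emit:
{"fn": "play_rows", "kwargs": {"plan": [0, 0, 0, 0, 0, 0.168, 0, 0, 0, 0, 0, 0.168, 0, 0, 0, 0, 0, 0.168, 0, 0, 0, 0, 0, 0.168, 0, 0, 0, 0, 0, 0.168, 0, 0, 0, 0, 0, 0.168, 0, 0, 0, 0, 0, 0.168, 0, 0, 0, 0, 0, 0, 0, 0, 0, 0, 0, 0], "hand": 100}}

```text
clock: 2.22
eef_pos: [0.2075, 0.4549, 0.2423]
tool_rot: [0.718, 0.696, -0.0, 0.0]
ft_force: [-0.3, -0.1, 0.0]
grip_width: 0.0853
```

```bash
cat >> h.py <<'E'
from scipy.spatial.transform import Rotation as R
def go(x,y,z=None):
    o=bot.get_obs();A=R.from_quat(o["tool_rot"]).as_matrix();p=np.array(o["eef_pos"])
    t=np.array([x,y,p[2] if z is None else z])
    print("eef",p.round(4),"toolaxes",A.round(3).tolist(),"w",round(float(o["grip_width"]),4),"F",np.round(o["ft_force"],1),"clk",round(float(o["clock"]),2));print("shift mm",(A.T@(t-p)*1000).round(1))
E
python3 - <<'E'
from h import *
go(.538,.2337)
c=bot.camera("top");X=cloud(c)[c["range_z"]>0]
for a in np.arange(.32,.48,.02):
    m=(X[:,1]>a)&(X[:,1]<a+.02)&(X[:,2]>.1)&(X[:,0]<.515)&(X[:,0]>.3);print(round(a,2),X[m,0].max().round(3) if m.any() else None)
E
```

```text
eef [0.2075 0.4549 0.2423] toolaxes [[0.031, 1.0, 0.0], [1.0, -0.031, -0.0], [-0.0, 0.0, -1.0]] w 0.0853 F [-0.3 -0.1  0. ] clk 2.23
shift mm [-211.   337.2    0. ]
0.32 0.452
0.34 0.461
0.36 0.462
0.38 0.461
0.4 0.462
0.42 0.462
0.44 0.463
0.46 0.463
```

Emit:
{"fn": "play_rows", "kwargs": {"plan": [-26.4, 42.2, 0, 0, 0, 0, -26.4, 42.2, 0, 0, 0, 0, -26.4, 42.2, 0, 0, 0, 0, -26.4, 42.2, 0, 0, 0, 0, -26.4, 42.2, 0, 0, 0, 0, -26.4, 42.2, 0, 0, 0, 0, -26.4, 42.2, 0, 0, 0, 0, -26.4, 42.2, 0, 0, 0, 0, 0, 0, 0, 0, 0, 0, 0, 0, 0, 0, 0, 0]}}

```text
clock: 3.52
eef_pos: [0.5376, 0.2326, 0.242]
tool_rot: [0.719, 0.695, -0.0, -0.0]
ft_force: [-0.1, 0.7, 0.6]
grip_width: 0.0854
```

Run:
```python
from h import *
go(.538,.2337)
c=bot.camera("wrist");cv2.imwrite("pics/w1.png",c["frame"]);print(c["K"].round(1).tolist(),c["cam_to_world"].round(3).tolist())
```

```text
eef [0.5376 0.2326 0.242 ] toolaxes [[0.033, 0.999, -0.001], [0.999, -0.033, -0.0], [-0.0, -0.001, -1.0]] w 0.0854 F [-0.1  0.7  0.6] clk 3.52
shift mm [ 1.1  0.4 -0. ]
[[371.6, 0.0, 315.2], [0.0, 371.6, 236.2], [0.0, 0.0, 1.0]] [[0.999, -0.031, -0.01, 0.542], [-0.032, -0.948, -0.318, 0.315], [0.0, 0.318, -0.948, 0.374], [0.0, 0.0, 0.0, 1.0]]
```

View pics/w1.png

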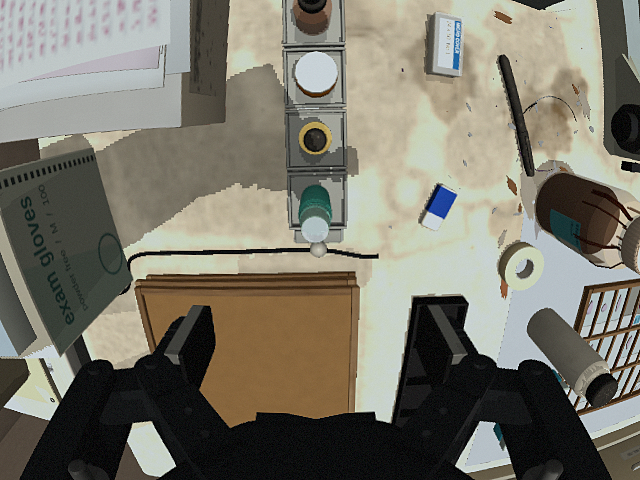

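The wrist view shows pump at (315,215), oil (316,138), jar (316,73) and dropper (312,10), with the pin at (317,250). I'll compare my estimates against it.

```bash
cat >> h.py <<'E'
def wcloud(c):
    K=c["K"];v,u=np.mgrid[0:480,0:640].astype(float);x=(u-K[0,2])/K[0,0];y=(v-K[1,2])/K[1,1]
    th=np.hypot(x,y)+1e-9;d=c["range_z"];s=np.tan(np.minimum(th,1.5))/th
    P=np.stack([x*s*d,y*s*d,d,np.ones_like(d)],-1);return (P@c["cam_to_world"].T)[...,:3]
E
python3 - <<'E'
from h import *
from scipy.optimize import least_squares
D={"dropper_mid":(.0165,.062,.1),"pump_spray_mid":(.014,.074,.108),"oil_bottle_mid":(.015,.05,.072),"wide_jar_mid":(.019,.045,.06)}
rough={"dropper_mid":(.542,.412),"pump_spray_mid":(.538,.234),"oil_bottle_mid":(.541,.297),"wide_jar_mid":(.544,.353)}
c=bot.camera("wrist");P=wcloud(c)
X=P[(c["range_z"]>0)]
for q,(r,hb,h) in D.items():
    Y=X[np.hypot(X[:,0]-rough[q][0],X[:,1]-rough[q][1])<.024]
    T=Y[Y[:,2]>Y[:,2].max()-.006]
    print(q,"capcent",((T.min(0)+T.max(0))/2).round(4),(T.max(0)-T.min(0)).round(4),len(T))
m=(X[:,0]>.62)&(X[:,0]<.73)&(X[:,1]>-.16)&(X[:,1]<.13)&(X[:,2]>.014)&(X[:,2]<.028)
print("carrier vis",m.sum(),X[m].min(0),X[m].max(0))
E
```

```text
dropper_mid capcent [0.5423 0.4049 0.0967] [0.0081 0.002  0.0059] 25
pump_spray_mid capcent [0.5387 0.2509 0.3308] [0.0316 0.0088 0.006 ] 1181
oil_bottle_mid capcent [0.5411 0.296  0.0807] [0.0183 0.0185 0.006 ] 441
wide_jar_mid capcent [0.5437 0.352  0.0695] [0.0347 0.0338 0.0048] 1393
carrier vis 1079 [ 0.63816773 -0.08375148  0.01400912] [0.71193288 0.11399899 0.02280383]
```

Three views now agree to about 1 mm, so I'll descend on the pump spray.

Emit:
{"fn": "play_rows", "kwargs": {"plan": [1, 0, 40, 0, 0, 0, 0, 0, 40, 0, 0, 0, 0, 0, 40, 0, 0, 0, 0, 0, 30, 0, 0, 0, 0, 0, 20, 0, 0, 0, 0, 0, 10, 0, 0, 0, 0, 0, 0, 0, 0, 0, 0, 0, 0, 0, 0, 0]}}

```text
clock: 4.62
eef_pos: [0.5385, 0.2344, 0.0635]
tool_rot: [0.718, 0.696, 0.001, 0.0]
ft_force: [0.3, 0.1, -0.4]
grip_width: 0.0854
```

Emit:
{"fn": "play_rows", "kwargs": {"plan": [0, 0, 0, 0, 0, 0, 0, 0, 0, 0, 0, 0, 0, 0, 0, 0, 0, 0, 0, 0, 0, 0, 0, 0, 0, 0, 0, 0, 0, 0, 0, 0, 0, 0, 0, 0, 0, 0, 0, 0, 0, 0, 0, 0, 0, 0, 0, 0], "hand": 0}}

```text
clock: 5.62
eef_pos: [0.5381, 0.2338, 0.0627]
tool_rot: [0.719, 0.695, 0.0, 0.0]
ft_force: [-1.3, -1.0, 5.2]
grip_width: 0.027
```

Run:
```python
from h import *
go(.678,.079)
c=bot.camera("scene");cv2.imwrite("pics/s2.png",cv2.resize(c["frame"][110:330,130:450],None,fx=2.4,fy=2.4))
```

```text
eef [0.5381 0.2338 0.0627] toolaxes [[0.033, 0.999, 0.0], [0.999, -0.033, 0.0], [0.0, 0.0, -1.0]] w 0.027 F [-1.3 -1.   5.2] clk 5.62
shift mm [-150.1  144.9    0. ]
```

View pics/s2.png

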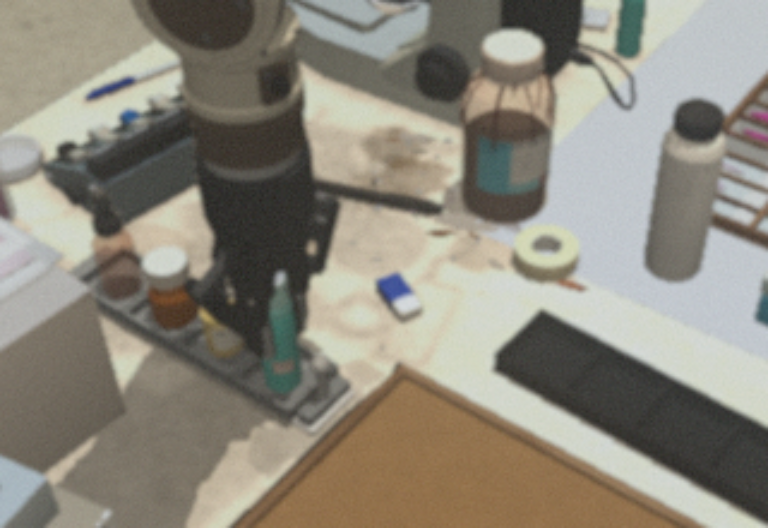

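Emit:
{"fn": "play_rows", "kwargs": {"plan": [0, 0, -10, 0, 0, 0, 0, 0, -20, 0, 0, 0, 0, 0, -35, 0, 0, 0, 0, 0, -35, 0, 0, 0, -10, 10, 0, 0, 0, 0, -25, 24, 0, 0, 0, 0, -30, 29, 0, 0, 0, 0, -30, 29, 0, 0, 0, 0, -30, 29, 0, 0, 0, 0, -15, 14, 0, 0, 0, 0, -10, 10, 0, 0, 0, 0, 0, 0, 0, 0, 0, 0, 0, 0, 0, 0, 0, 0]}}

```text
clock: 7.3
eef_pos: [0.6773, 0.0797, 0.1619]
tool_rot: [0.718, 0.696, -0.0, -0.0]
ft_force: [0.0, -0.2, 0.1]
grip_width: 0.0268
```

Run:
```python
from h import *
go(.678,.079,.058)
c=bot.camera("wrist");cv2.imwrite("pics/w2.png",c["frame"]);P=wcloud(c);X=P[c["range_z"]>0]
m=(X[:,0]>.62)&(X[:,0]<.73)&(X[:,1]>-.16)&(X[:,1]<.13)&(X[:,2]>.014)&(X[:,2]<.028);Y=X[m]
print(len(Y),cv2.minAreaRect((Y[:,:2]*1000).astype(np.float32)))
c=bot.camera("scene");cv2.imwrite("pics/s3.png",cv2.resize(c["frame"][110:330,200:520],None,fx=2.4,fy=2.4))
```

```text
eef [0.6773 0.0797 0.1619] toolaxes [[0.032, 0.999, -0.001], [0.999, -0.032, 0.0], [0.0, -0.001, -1.0]] w 0.0268 F [ 0.  -0.2  0.1] clk 7.3
shift mm [ -0.7   0.9 103.9]
2036 ((674.6092529296875, -3.2575759887695312), (231.24603271484375, 64.66483306884766), 87.32576751708984)
```

View pics/w2.png

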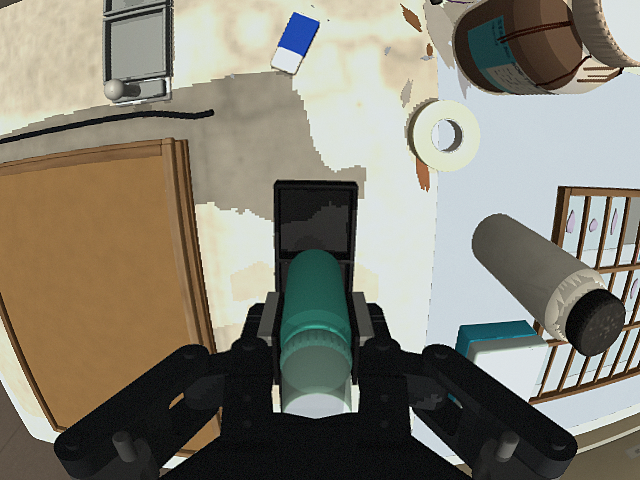

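View pics/s3.png

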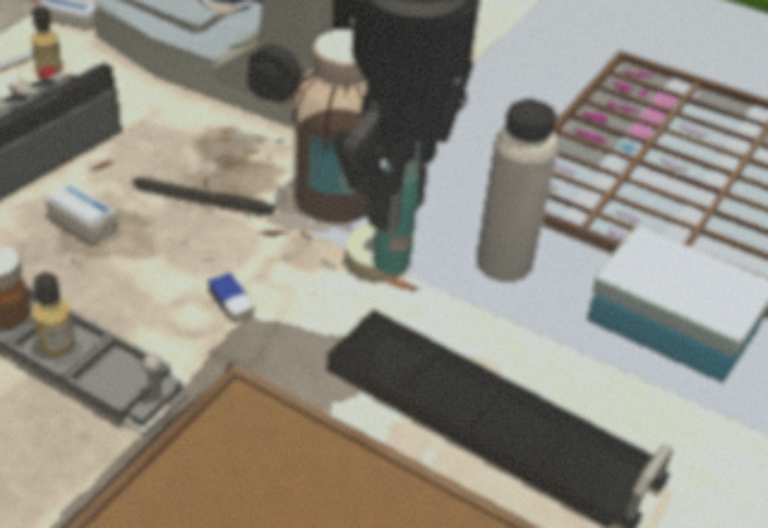

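Emit:
{"fn": "play_rows", "kwargs": {"plan": [0, 1, 35, 0, 0, 0, 0, 0, 35, 0, 0, 0, 0, 0, 20, 0, 0, 0, 0, 0, 8, 0, 0, 0, 0, 0, 3, 0, 0, 0, 0, 0, 1.5, 0, 0, 0, 0, 0, 1, 0, 0, 0, 0, 0, 0, 0, 0, 0, 0, 0, 0, 0, 0, 0]}}

```text
clock: 8.52
eef_pos: [0.6791, 0.0789, 0.0592]
tool_rot: [0.719, 0.695, 0.0, 0.0]
ft_force: [-0.1, -0.8, 0.1]
grip_width: 0.0273
```

Emit:
{"fn": "play_rows", "kwargs": {"plan": [0, 0, 0.7, 0, 0, 0, 0, 0, 0.5, 0, 0, 0, 0, 0, 0, 0, 0, 0, 0, 0, 0, 0, 0, 0]}}

```text
clock: 9.02
eef_pos: [0.6789, 0.079, 0.0578]
tool_rot: [0.719, 0.695, 0.0, 0.0]
ft_force: [-0.9, 0.3, 1.4]
grip_width: 0.0268
```

Emit:
{"fn": "play_rows", "kwargs": {"plan": [0, 0, 0, 0, 0, 0, 0, 0, 0, 0, 0, 0, 0, 0, 0, 0, 0, 0, 0, 0, 0, 0, 0, 0, 0, 0, 0, 0, 0, 0, 0, 0, 0, 0, 0, 0], "hand": 100}}

```text
clock: 9.78
eef_pos: [0.6788, 0.079, 0.0576]
tool_rot: [0.719, 0.695, -0.0, -0.0]
ft_force: [0.8, -0.1, -0.7]
grip_width: 0.0854
```

Emit:
{"fn": "play_rows", "kwargs": {"plan": [0, 0, -10, 0, 0, 0, 0, 0, -30, 0, 0, 0, 0, 0, -40, 0, 0, 0, 0, 0, -40, 0, 0, 0, 0, 0, 0, 0, 0, 0, 0, 0, 0, 0, 0, 0]}}

```text
clock: 10.52
eef_pos: [0.6788, 0.079, 0.1778]
tool_rot: [0.719, 0.695, 0.0, 0.0]
ft_force: [0.0, 0.5, -0.3]
grip_width: 0.0854
```

```bash
cat >> h.py <<'E'
C=np.array([.674,-.010]);U=np.array([.049,.9988])
def comp(s): return C+U*s
def chk():
    from scipy.optimize import least_squares
    c=bot.camera("scene");d=bot.camera("top");X=np.vstack([cloud(k)[k["range_z"]>0] for k in (c,d)])
    for q,(r,hb,h,s) in {"pump":(.014,.074,.108,.09),"oil":(.015,.05,.072,.03),"jar":(.019,.045,.06,-.03),"dropper":(.0165,.062,.1,-.09)}.items():
        p=comp(s);B=X[(np.hypot(*(X[:,:2]-p).T)<.03)&(X[:,2]>.026)]
        if len(B)<60: continue
        t=np.percentile(B[:,2],99);B=B[(B[:,2]<hb+.001)]
        f=lambda a:np.hypot(B[:,0]-a[0]-a[2]*(B[:,2]-.05),B[:,1]-a[1]-a[3]*(B[:,2]-.05))-r
        sol=least_squares(f,[*p,0,0],loss="soft_l1",f_scale=.001).x
        e=sol[:2]-p;print(q,"along",round((e@U)*1000,1),"across",round((e@[U[1],-U[0]])*1000,1),"tilt",sol[2:].round(3),"top",t.round(4),"expect",h+.004)
    return c,d
E
python3 - <<'E'
from h import *
go(.541,.2965);c,d=chk()
cv2.imwrite("pics/s4.png",cv2.resize(c["frame"][110:330,200:520],None,fx=2.4,fy=2.4))
E
```

```text
eef [0.6788 0.079  0.1778] toolaxes [[0.033, 0.999, 0.0], [0.999, -0.033, 0.0], [0.0, 0.0, -1.0]] w 0.0854 F [ 0.   0.5 -0.3] clk 10.53
shift mm [ 212.9 -144.9   -0. ]
pump along -0.6 across -0.2 tilt [0.01  0.014] top 0.6179 expect 0.112
oil along 0.0 across 0.0 tilt [0. 0.] top 0.6202 expect 0.076
```

View pics/s4.png

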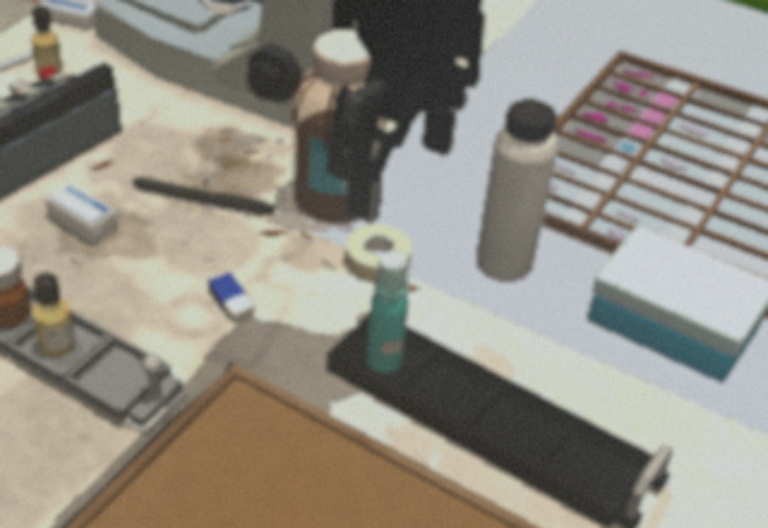

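Pump stands centred and upright at the handle-less end. Next is the oil bottle.

Emit:
{"fn": "play_rows", "kwargs": {"plan": [30, -20, 0, 0, 0, 0, 45, -30, 0, 0, 0, 0, 45, -30, 0, 0, 0, 0, 45, -30, 0, 0, 0, 0, 33, -25, 0, 0, 0, 0, 15, -10, 0, 0, 0, 0, 0, 0, 0, 0, 0, 0, 0, 0, 40, 0, 0, 0, 0, 0, 40, 0, 0, 0, 0, 0, 30, 0, 0, 0, 0, 0, 18, 0, 0, 0, 0, 0, 10, 0, 0, 0, 0, 0, 0, 0, 0, 0, 0, 0, 0, 0, 0, 0]}}

```text
clock: 12.38
eef_pos: [0.542, 0.2966, 0.0405]
tool_rot: [0.719, 0.695, 0.001, 0.0]
ft_force: [0.3, -0.5, -0.6]
grip_width: 0.0852
```

Emit:
{"fn": "play_rows", "kwargs": {"plan": [0, 0, 0, 0, 0, 0, 0, 0, 0, 0, 0, 0, 0, 0, 0, 0, 0, 0, 0, 0, 0, 0, 0, 0, 0, 0, 0, 0, 0, 0, 0, 0, 0, 0, 0, 0, 0, 0, 0, 0, 0, 0, 0, 0, 0, 0, 0, 0], "hand": 0}}

```text
clock: 13.38
eef_pos: [0.5412, 0.297, 0.0402]
tool_rot: [0.719, 0.695, 0.0, 0.0]
ft_force: [-1.2, 0.3, 5.7]
grip_width: 0.0261
```

Run:
```python
from h import *
go(*comp(.03));print(comp(.03))
```

```text
eef [0.5412 0.297  0.0402] toolaxes [[0.033, 0.999, 0.001], [0.999, -0.033, 0.001], [0.001, 0.001, -1.0]] w 0.0261 F [-1.2  0.3  5.7] clk 13.38
shift mm [-2.724e+02  1.433e+02 -1.000e-01]
[0.67547  0.019964]
```

Run:
```python
from h import *
c=bot.camera("wrist");cv2.imwrite("pics/w5.png",cv2.resize(c["frame"][200:460,160:480],None,fx=2.4,fy=2.4))
c=bot.camera("scene");cv2.imwrite("pics/s5.png",cv2.resize(c["frame"][190:300,140:300],None,fx=5,fy=5,interpolation=cv2.INTER_CUBIC))
```

```text
(no output)
```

View pics/w5.png

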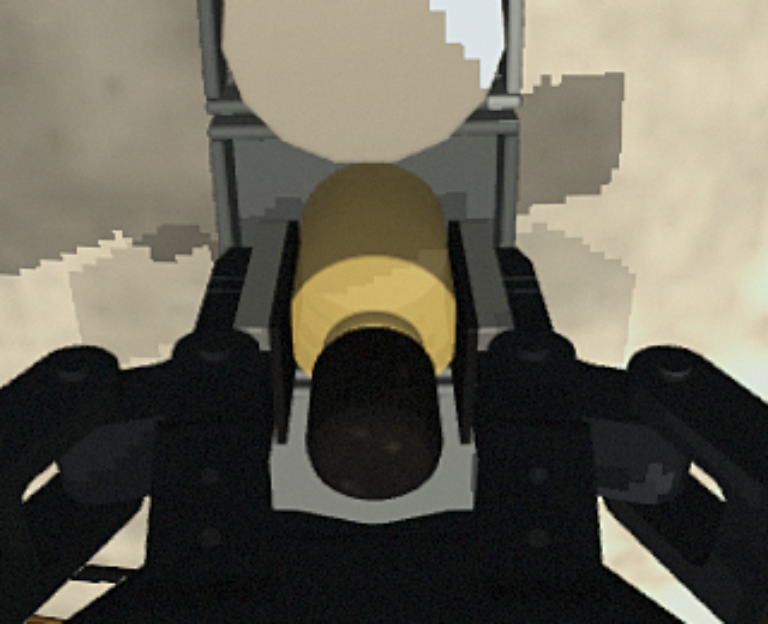

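View pics/s5.png

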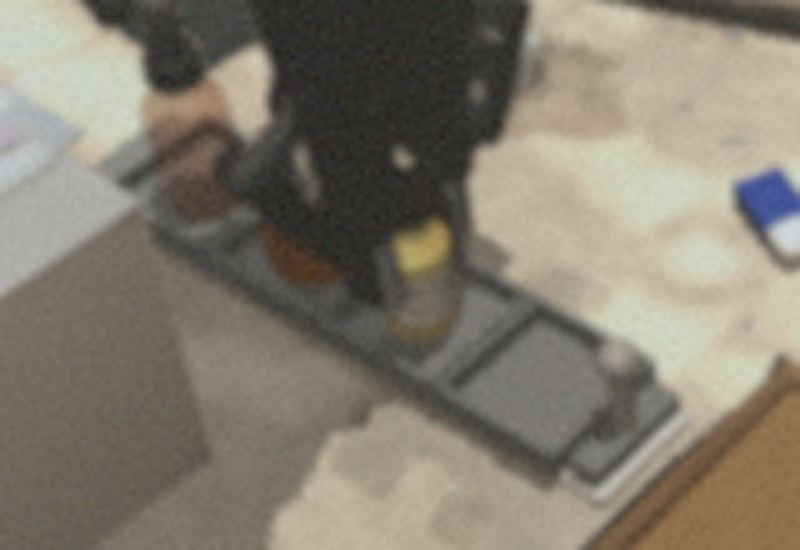

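Emit:
{"fn": "play_rows", "kwargs": {"plan": [0, 0, -10, 0, 0, 0, 0, 0, -25, 0, 0, 0, 0, 0, -35, 0, 0, 0, 0, 0, -35, 0, 0, 0, 0, 0, -25, 0, 0, 0, -20, 10, 0, 0, 0, 0, -35, 18, 0, 0, 0, 0, -45, 25, 0, 0, 0, 0, -45, 25, 0, 0, 0, 0, -45, 25, 0, 0, 0, 0, -45, 25, 0, 0, 0, 0, -25, 10, 0, 0, 0, 0, -12, 5, 0, 0, 0, 0, 0, 0, 0, 0, 0, 0, 0, 0, 0, 0, 0, 0]}}

```text
clock: 15.35
eef_pos: [0.6744, 0.0211, 0.1692]
tool_rot: [0.718, 0.696, -0.0, -0.0]
ft_force: [-0.7, 1.1, 0.2]
grip_width: 0.0264
```

Run:
```python
from h import *
go(*comp(.03),.0355)
c=bot.camera("wrist");cv2.imwrite("pics/w6.png",c["frame"])
```

```text
eef [0.6744 0.0211 0.1692] toolaxes [[0.032, 0.999, -0.001], [0.999, -0.032, 0.0], [0.0, -0.001, -1.0]] w 0.0264 F [-0.7  1.1  0.2] clk 15.35
shift mm [ -1.1   1.3 133.7]
```

View pics/w6.png

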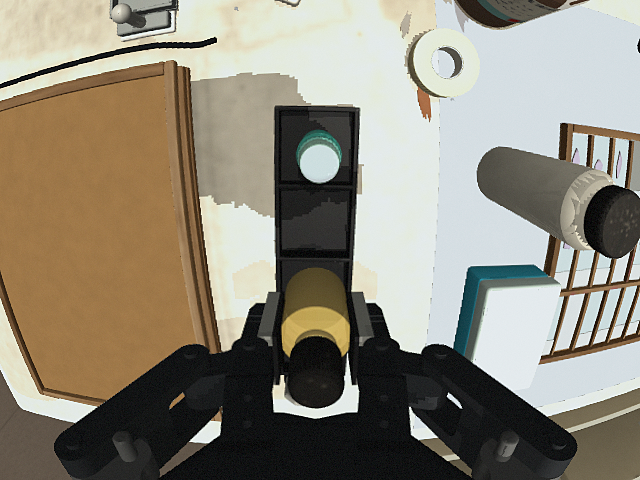

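Emit:
{"fn": "play_rows", "kwargs": {"plan": [-3, 1, 40, 0, 0, 0, 0, 0, 35, 0, 0, 0, 0, 0, 30, 0, 0, 0, 0, 0, 15, 0, 0, 0, 0, 0, 8, 0, 0, 0, 0, 0, 3, 0, 0, 0, 0, 0, 1.5, 0, 0, 0, 0, 0, 0.7, 0, 0, 0, 0, 0, 0, 0, 0, 0, 0, 0, 0, 0, 0, 0]}}

```text
clock: 16.65
eef_pos: [0.676, 0.017, 0.0367]
tool_rot: [0.719, 0.695, 0.0, 0.0]
ft_force: [0.3, 0.1, -0.3]
grip_width: 0.027
```

Emit:
{"fn": "play_rows", "kwargs": {"plan": [0, 0, 0.7, 0, 0, 0, 0, 0, 0.5, 0, 0, 0, 0, 0, 0, 0, 0, 0, 0, 0, 0, 0, 0, 0]}}

```text
clock: 17.15
eef_pos: [0.6758, 0.017, 0.0353]
tool_rot: [0.719, 0.695, -0.0, 0.0]
ft_force: [-1.1, -0.5, -0.0]
grip_width: 0.0266
```

Emit:
{"fn": "play_rows", "kwargs": {"plan": [0, 0, 0.5, 0, 0, 0, 0, 0, 0, 0, 0, 0]}}

```text
clock: 17.4
eef_pos: [0.6759, 0.017, 0.0353]
tool_rot: [0.719, 0.695, 0.0, 0.0]
ft_force: [-2.4, 1.5, 4.5]
grip_width: 0.0267
```

Emit:
{"fn": "play_rows", "kwargs": {"plan": [0, 0, 0, 0, 0, 0, 0, 0, 0, 0, 0, 0, 0, 0, 0, 0, 0, 0, 0, 0, 0, 0, 0, 0, 0, 0, 0, 0, 0, 0, 0, 0, 0, 0, 0, 0], "hand": 100}}

```text
clock: 18.15
eef_pos: [0.6758, 0.0171, 0.0347]
tool_rot: [0.719, 0.695, -0.0, -0.0]
ft_force: [0.1, -0.1, 0.2]
grip_width: 0.0854
```

Emit:
{"fn": "play_rows", "kwargs": {"plan": [0, 0, -10, 0, 0, 0, 0, 0, -30, 0, 0, 0, 0, 0, -40, 0, 0, 0, 0, 0, -40, 0, 0, 0, 0, 0, -20, 0, 0, 0, 0, 0, 0, 0, 0, 0, 0, 0, 0, 0, 0, 0]}}

```text
clock: 19.02
eef_pos: [0.6753, 0.0171, 0.1738]
tool_rot: [0.719, 0.695, -0.001, -0.0]
ft_force: [-0.2, -0.7, 0.4]
grip_width: 0.0856
```

Run:
```python
from h import *
go(.5437,.353);c,d=chk()
cv2.imwrite("pics/s7.png",cv2.resize(c["frame"][110:330,200:520],None,fx=2.4,fy=2.4))
```

```text
eef [0.6753 0.0171 0.1738] toolaxes [[0.033, 0.999, -0.001], [0.999, -0.033, -0.0], [-0.0, -0.001, -1.0]] w 0.0856 F [-0.2 -0.7  0.4] clk 19.02
shift mm [ 3.314e+02 -1.426e+02  2.000e-01]
pump along -0.7 across 0.0 tilt [0.016 0.014] top 0.6155 expect 0.112
oil along -3.3 across 5.1 tilt [0.228 0.015] top 0.6155 expect 0.076
jar along 0.0 across 0.0 tilt [0. 0.] top 0.6168 expect 0.064
```

View pics/s7.png

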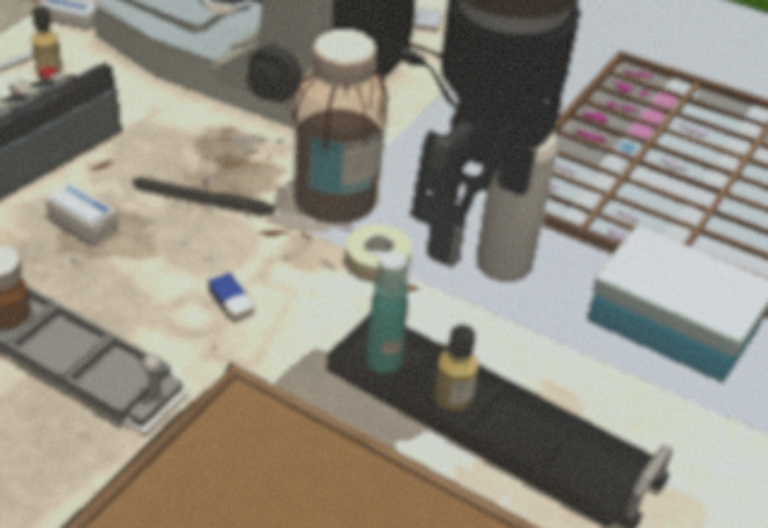

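Oil stands upright next to the pump. Next is the jar.

Emit:
{"fn": "play_rows", "kwargs": {"plan": [30, -12, 0, 0, 0, 0, 50, -21, 0, 0, 0, 0, 52, -22, 0, 0, 0, 0, 52, -22, 0, 0, 0, 0, 52, -23, 0, 0, 0, 0, 50, -22, 0, 0, 0, 0, 30, -14, 0, 0, 0, 0, 15, -7, 0, 0, 0, 0, 0, 0, 0, 0, 0, 0, 0, 0, 40, 0, 0, 0, 0, 0, 35, 0, 0, 0, 0, 0, 30, 0, 0, 0, 0, 0, 18, 0, 0, 0, 0, 0, 10, 0, 0, 0, 0, 0, 0, 0, 0, 0, 0, 0, 0, 0, 0, 0]}}

```text
clock: 21.12
eef_pos: [0.5448, 0.353, 0.043]
tool_rot: [0.719, 0.695, 0.001, 0.0]
ft_force: [0.2, -0.1, 0.3]
grip_width: 0.0854
```

Run:
```python
from h import *
go(.5437,.353,.04)
```

```text
eef [0.5448 0.353  0.043 ] toolaxes [[0.033, 0.999, 0.002], [0.999, -0.033, 0.001], [0.001, 0.002, -1.0]] w 0.0854 F [ 0.2 -0.1  0.3] clk 21.12
shift mm [-0.  -1.1  3. ]
```

Emit:
{"fn": "play_rows", "kwargs": {"plan": [0, 0, 0, 0, 0, 0, 0, 0, 0, 0, 0, 0, 0, 0, 0, 0, 0, 0, 0, 0, 0, 0, 0, 0, 0, 0, 0, 0, 0, 0, 0, 0, 0, 0, 0, 0, 0, 0, 0, 0, 0, 0, 0, 0, 0, 0, 0, 0], "hand": 0}}

```text
clock: 22.12
eef_pos: [0.5443, 0.353, 0.0426]
tool_rot: [0.719, 0.695, 0.001, 0.0]
ft_force: [0.6, -0.1, 5.1]
grip_width: 0.0344
```

Run:
```python
from h import *
go(*comp(-.03))
c=bot.camera("wrist");cv2.imwrite("pics/w8.png",c["frame"])
```

```text
eef [0.5443 0.353  0.0426] toolaxes [[0.033, 0.999, 0.001], [0.999, -0.033, 0.001], [0.001, 0.001, -1.0]] w 0.0344 F [ 0.6 -0.1  5.1] clk 22.12
shift mm [-3.885e+02  1.411e+02 -2.000e-01]
```

View pics/w8.png

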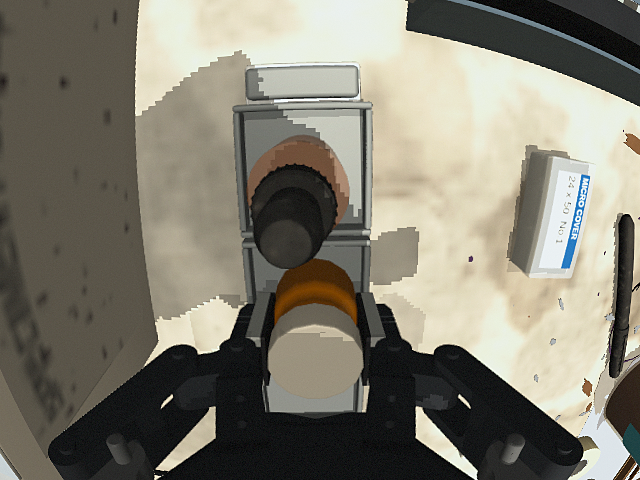

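Emit:
{"fn": "play_rows", "kwargs": {"plan": [0, 0, -8, 0, 0, 0, 0, 0, -20, 0, 0, 0, 0, 0, -35, 0, 0, 0, 0, 0, -35, 0, 0, 0, 0, 0, -30, 0, 0, 0, -20, 7, 0, 0, 0, 0, -35, 13, 0, 0, 0, 0, -45, 16, 0, 0, 0, 0, -45, 17, 0, 0, 0, 0, -48, 17, 0, 0, 0, 0, -48, 17, 0, 0, 0, 0, -48, 17, 0, 0, 0, 0, -45, 17, 0, 0, 0, 0, -35, 13, 0, 0, 0, 0, -20, 7, 0, 0, 0, 0, 0, 0, 0, 0, 0, 0, 0, 0, 0, 0, 0, 0]}}

```text
clock: 24.3
eef_pos: [0.6713, -0.0398, 0.1691]
tool_rot: [0.718, 0.696, -0.0, -0.001]
ft_force: [0.3, -0.2, -1.5]
grip_width: 0.0342
```

Run:
```python
from h import *
go(*comp(-.03),.0376)
```

```text
eef [ 0.6713 -0.0398  0.1691] toolaxes [[0.032, 0.999, -0.001], [0.999, -0.032, 0.001], [0.001, -0.001, -1.0]] w 0.0342 F [ 0.3 -0.2 -1.5] clk 24.3
shift mm [ -0.2   1.4 131.5]
```

Emit:
{"fn": "play_rows", "kwargs": {"plan": [-1, 1, 40, 0, 0, 0, 0, 0, 35, 0, 0, 0, 0, 0, 28, 0, 0, 0, 0, 0, 15, 0, 0, 0, 0, 0, 7, 0, 0, 0, 0, 0, 3, 0, 0, 0, 0, 0, 1.5, 0, 0, 0, 0, 0, 0.7, 0, 0, 0, 0, 0, 0, 0, 0, 0, 0, 0, 0, 0, 0, 0]}}

```text
clock: 25.55
eef_pos: [0.6731, -0.042, 0.0398]
tool_rot: [0.719, 0.695, 0.0, 0.0]
ft_force: [0.7, 0.0, -0.4]
grip_width: 0.0343
```

Emit:
{"fn": "play_rows", "kwargs": {"plan": [0, 0, 0.8, 0, 0, 0, 0, 0, 0.7, 0, 0, 0, 0, 0, 0.3, 0, 0, 0, 0, 0, 0, 0, 0, 0, 0, 0, 0, 0, 0, 0]}}

```text
clock: 26.18
eef_pos: [0.6729, -0.0419, 0.0377]
tool_rot: [0.719, 0.695, -0.0, 0.0]
ft_force: [-0.8, 0.1, -0.9]
grip_width: 0.0346
```

Emit:
{"fn": "play_rows", "kwargs": {"plan": [0, 0, 0.5, 0, 0, 0, 0, 0, 0, 0, 0, 0]}}

```text
clock: 26.42
eef_pos: [0.6729, -0.0419, 0.0377]
tool_rot: [0.719, 0.695, 0.0, 0.0]
ft_force: [-1.9, 0.7, 2.2]
grip_width: 0.0341
```

Emit:
{"fn": "play_rows", "kwargs": {"plan": [0, 0, 0, 0, 0, 0, 0, 0, 0, 0, 0, 0, 0, 0, 0, 0, 0, 0, 0, 0, 0, 0, 0, 0, 0, 0, 0, 0, 0, 0, 0, 0, 0, 0, 0, 0], "hand": 100}}

```text
clock: 27.18
eef_pos: [0.6729, -0.0419, 0.0372]
tool_rot: [0.719, 0.695, -0.0, -0.0]
ft_force: [-0.2, 0.2, 0.1]
grip_width: 0.0852
```

Emit:
{"fn": "play_rows", "kwargs": {"plan": [0, 0, -10, 0, 0, 0, 0, 0, -30, 0, 0, 0, 0, 0, -40, 0, 0, 0, 0, 0, -40, 0, 0, 0, 0, 0, -20, 0, 0, 0, 0, 0, 0, 0, 0, 0, 0, 0, 0, 0, 0, 0]}}

```text
clock: 28.05
eef_pos: [0.6723, -0.0419, 0.1763]
tool_rot: [0.719, 0.695, -0.0, -0.001]
ft_force: [0.4, -0.3, -1.1]
grip_width: 0.0851
```

Run:
```python
from h import *
go(.542,.412);c,d=chk()
cv2.imwrite("pics/s9.png",cv2.resize(c["frame"][110:330,200:520],None,fx=2.4,fy=2.4))
```

```text
eef [ 0.6723 -0.0419  0.1763] toolaxes [[0.033, 0.999, -0.001], [0.999, -0.033, 0.0], [0.0, -0.001, -1.0]] w 0.0851 F [ 0.4 -0.3 -1.1] clk 28.05
shift mm [ 4.493e+02 -1.452e+02  2.000e-01]
pump along -0.6 across 0.1 tilt [0.02  0.014] top 0.1145 expect 0.112
oil along -2.9 across 5.1 tilt [0.244 0.036] top 0.6184 expect 0.076
jar along -1.6 across 6.6 tilt [0.25 0.05] top 0.6174 expect 0.064
dropper along 0.0 across 0.0 tilt [0. 0.] top 0.6186 expect 0.10400000000000001
```

View pics/s9.png

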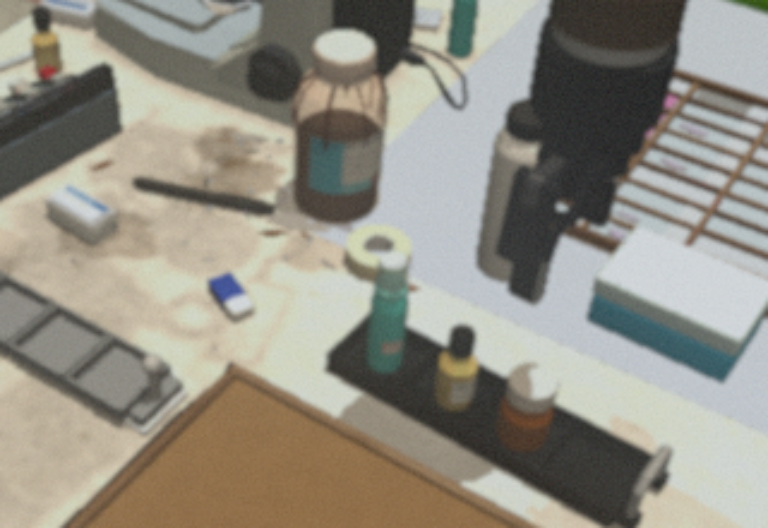

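Emit:
{"fn": "play_rows", "kwargs": {"plan": [25, -8, 0, 0, 0, 0, 45, -15, 0, 0, 0, 0, 52, -17, 0, 0, 0, 0, 52, -17, 0, 0, 0, 0, 52, -17, 0, 0, 0, 0, 52, -17, 0, 0, 0, 0, 52, -17, 0, 0, 0, 0, 52, -17, 0, 0, 0, 0, 42, -13, 0, 0, 0, 0, 25, -7, 0, 0, 0, 0, 0, 0, 0, 0, 0, 0, 0, 0, 40, 0, 0, 0, 0, 0, 30, 0, 0, 0, 0, 0, 0, 0, 0, 0, 0, 0, 0, 0, 0, 0]}}

```text
clock: 30.02
eef_pos: [0.5433, 0.4115, 0.1083]
tool_rot: [0.719, 0.695, 0.001, 0.0]
ft_force: [-0.4, 0.5, 0.4]
grip_width: 0.0856
```

Run:
```python
from h import *
go(.542,.412,.052)
c=bot.camera("wrist");cv2.imwrite("pics/w10.png",c["frame"])
```

```text
eef [0.5433 0.4115 0.1083] toolaxes [[0.034, 0.999, 0.001], [0.999, -0.034, 0.001], [0.001, 0.001, -1.0]] w 0.0856 F [-0.4  0.5  0.4] clk 30.02
shift mm [ 0.4 -1.4 56.3]
```

View pics/w10.png

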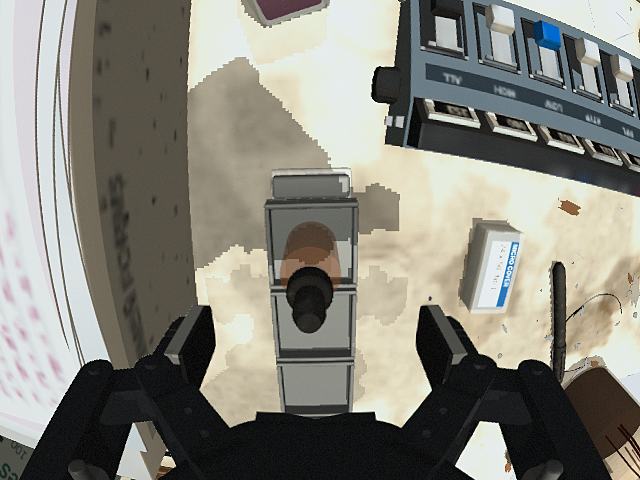

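Dropper is centred between the jaws at (310,310). The jar pick had the same clearance to the paper box, so I'll continue down.

Emit:
{"fn": "play_rows", "kwargs": {"plan": [0, -1, 20, 0, 0, 0, 0, 0, 18, 0, 0, 0, 0, 0, 12, 0, 0, 0, 0, 0, 6, 0, 0, 0, 0, 0, 0, 0, 0, 0, 0, 0, 0, 0, 0, 0]}}

```text
clock: 30.82
eef_pos: [0.5422, 0.412, 0.0518]
tool_rot: [0.719, 0.695, 0.001, 0.0]
ft_force: [0.7, 1.5, 0.3]
grip_width: 0.0855
```

Emit:
{"fn": "play_rows", "kwargs": {"plan": [0, 0, 0, 0, 0, 0, 0, 0, 0, 0, 0, 0, 0, 0, 0, 0, 0, 0, 0, 0, 0, 0, 0, 0, 0, 0, 0, 0, 0, 0, 0, 0, 0, 0, 0, 0, 0, 0, 0, 0, 0, 0, 0, 0, 0, 0, 0, 0], "hand": 0}}

```text
clock: 31.82
eef_pos: [0.5419, 0.4118, 0.0517]
tool_rot: [0.719, 0.695, 0.0, -0.0]
ft_force: [-1.4, 0.5, 5.5]
grip_width: 0.0307
```

Run:
```python
from h import *
go(*comp(-.09))
```

```text
eef [0.5419 0.4118 0.0517] toolaxes [[0.033, 0.999, 0.0], [0.999, -0.033, 0.0], [0.0, 0.0, -1.0]] w 0.0307 F [-1.4  0.5  5.5] clk 31.82
shift mm [-5.073e+02  1.445e+02 -2.000e-01]
```

Emit:
{"fn": "play_rows", "kwargs": {"plan": [0, 0, -8, 0, 0, 0, 0, 0, -20, 0, 0, 0, 0, 0, -35, 0, 0, 0, 0, 0, -40, 0, 0, 0, 0, 0, -30, 0, 0, 0, -20, 6, 0, 0, 0, 0, -35, 10, 0, 0, 0, 0, -50, 14, 0, 0, 0, 0, -50, 14, 0, 0, 0, 0, -50, 14, 0, 0, 0, 0, -50, 14, 0, 0, 0, 0, -50, 14, 0, 0, 0, 0, -50, 14, 0, 0, 0, 0, -50, 14, 0, 0, 0, 0, -48, 14, 0, 0, 0, 0, -35, 10, 0, 0, 0, 0, -20, 6, 0, 0, 0, 0, 0, 0, 0, 0, 0, 0, 0, 0, 0, 0, 0, 0]}}

```text
clock: 34.2
eef_pos: [0.6685, -0.0995, 0.1837]
tool_rot: [0.718, 0.696, -0.0, -0.001]
ft_force: [-0.0, -0.1, -0.3]
grip_width: 0.0308
```

Run:
```python
from h import *
go(*comp(-.09),.0467)
c=bot.camera("wrist");cv2.imwrite("pics/w11.png",c["frame"])
```

```text
eef [ 0.6685 -0.0995  0.1837] toolaxes [[0.032, 0.999, -0.001], [0.999, -0.032, 0.001], [0.001, -0.001, -1.0]] w 0.0308 F [-0.  -0.1 -0.3] clk 34.2
shift mm [ -0.4   1.3 137. ]
```

View pics/w11.png

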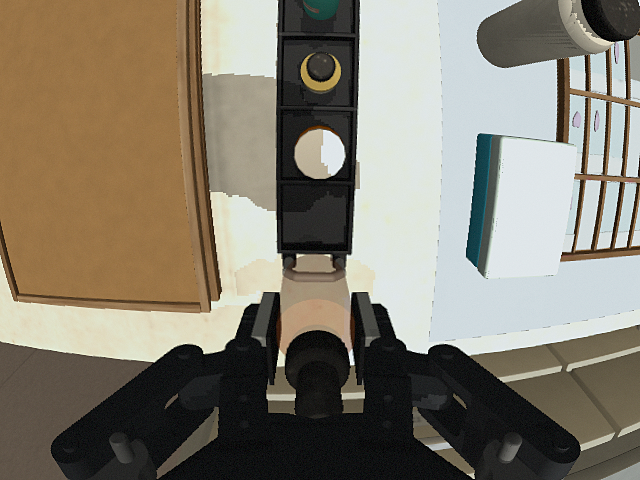

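Emit:
{"fn": "play_rows", "kwargs": {"plan": [0, 1, 40, 0, 0, 0, 0, 0, 38, 0, 0, 0, 0, 0, 30, 0, 0, 0, 0, 0, 15, 0, 0, 0, 0, 0, 7, 0, 0, 0, 0, 0, 3, 0, 0, 0, 0, 0, 1.5, 0, 0, 0, 0, 0, 0.7, 0, 0, 0, 0, 0, 0, 0, 0, 0, 0, 0, 0, 0, 0, 0]}}

```text
clock: 35.5
eef_pos: [0.6701, -0.101, 0.0493]
tool_rot: [0.719, 0.695, 0.0, 0.0]
ft_force: [0.3, 0.5, -1.2]
grip_width: 0.0304
```

Emit:
{"fn": "play_rows", "kwargs": {"plan": [0, 0, 1, 0, 0, 0, 0, 0, 0.8, 0, 0, 0, 0, 0, 0.5, 0, 0, 0, 0, 0, 0, 0, 0, 0, 0, 0, 0, 0, 0, 0]}}

```text
clock: 36.12
eef_pos: [0.6699, -0.1008, 0.0468]
tool_rot: [0.719, 0.695, -0.0, 0.0]
ft_force: [-0.7, -0.1, 1.3]
grip_width: 0.0307
```

Emit:
{"fn": "play_rows", "kwargs": {"plan": [0, 0, 0.4, 0, 0, 0, 0, 0, 0, 0, 0, 0]}}

```text
clock: 36.38
eef_pos: [0.67, -0.1008, 0.0467]
tool_rot: [0.719, 0.695, 0.0, 0.0]
ft_force: [-2.0, -0.3, 4.2]
grip_width: 0.0307
```

Emit:
{"fn": "play_rows", "kwargs": {"plan": [0, 0, 0, 0, 0, 0, 0, 0, 0, 0, 0, 0, 0, 0, 0, 0, 0, 0, 0, 0, 0, 0, 0, 0, 0, 0, 0, 0, 0, 0, 0, 0, 0, 0, 0, 0], "hand": 100}}

```text
clock: 37.12
eef_pos: [0.67, -0.1008, 0.0463]
tool_rot: [0.719, 0.695, 0.0, -0.0]
ft_force: [-0.3, -0.3, -0.4]
grip_width: 0.0851
```

Emit:
{"fn": "play_rows", "kwargs": {"plan": [0, 0, -10, 0, 0, 0, 0, 0, -30, 0, 0, 0, 0, 0, -40, 0, 0, 0, 0, 0, -40, 0, 0, 0, 0, 0, -30, 0, 0, 0, 0, -40, 0, 0, 0, 0, 0, -50, 0, 0, 0, 0, 0, -50, 0, 0, 0, 0, 0, -40, 0, 0, 0, 0, 0, 0, 0, 0, 0, 0, 0, 0, 0, 0, 0, 0]}}

```text
clock: 38.5
eef_pos: [0.4912, -0.0951, 0.1975]
tool_rot: [0.719, 0.695, 0.001, 0.001]
ft_force: [0.1, 0.2, 0.3]
grip_width: 0.0855
```

Run:
```python
from h import *
c,d=chk()
cv2.imwrite("pics/s12.png",cv2.resize(c["frame"][190:360,260:520],None,fx=3,fy=3,interpolation=cv2.INTER_CUBIC))
cv2.imwrite("pics/t12.png",cv2.resize(d["frame"][170:260,290:450],None,fx=5,fy=5,interpolation=cv2.INTER_CUBIC))
for n,k in (("scene",c),("top",d)):
    X=cloud(k)[k["range_z"]>0]
    for q,(h,s) in {"pump":(.108,.09),"oil":(.072,.03),"jar":(.06,-.03),"dropper":(.1,-.09)}.items():
        p=comp(s);Y=X[(np.hypot(*(X[:,:2]-p).T)<.025)&(X[:,2]>h-.006)&(X[:,2]<.2)]
        m=(Y.min(0)+Y.max(0))/2;e=m[:2]-p;print(n,q,"cap along,across",(e@U*1000).round(1),(e@[U[1],-U[0]]*1000).round(1),"topz",np.percentile(Y[:,2],97).round(4),"exp",h+.004)
```

```text
pump along -0.6 across 0.1 tilt [0.016 0.012] top 0.114 expect 0.112
oil along -3.1 across 6.1 tilt [0.349 0.083] top 0.0797 expect 0.076
jar along -1.5 across 6.2 tilt [0.198 0.049] top 0.0684 expect 0.064
dropper along -1.1 across 2.0 tilt [ 0.142 -0.008] top 0.1037 expect 0.10400000000000001
scene pump cap along,across -1.6 -1.2 topz 0.1125 exp 0.112
scene oil cap along,across -4.1 -1.1 topz 0.0778 exp 0.076
scene jar cap along,across -16.0 -10.7 topz 0.0552 exp 0.064
scene dropper cap along,across -1.3 -1.7 topz 0.1041 exp 0.10400000000000001
top pump cap along,across -0.5 0.7 topz 0.1151 exp 0.112
top oil cap along,across -3.9 0.9 topz 0.0801 exp 0.076
top jar cap along,across -2.3 1.8 topz 0.0681 exp 0.064
top dropper cap along,across -0.2 1.1 topz 0.1057 exp 0.10400000000000001
```

View pics/s12.png

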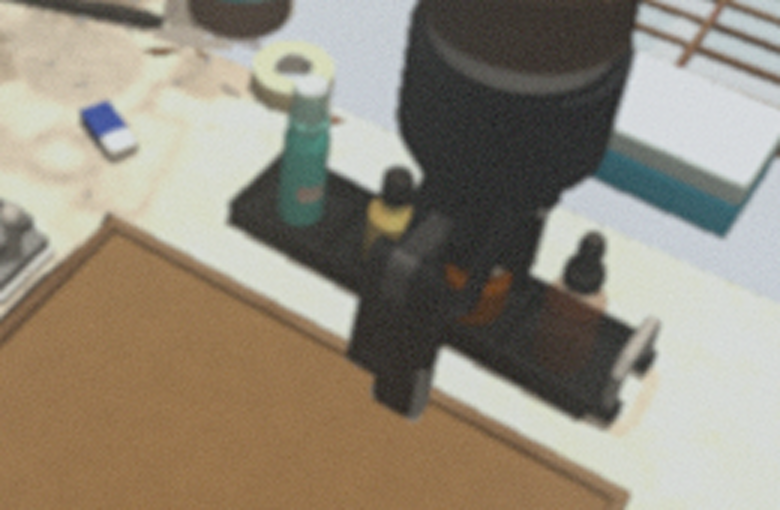

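View pics/t12.png

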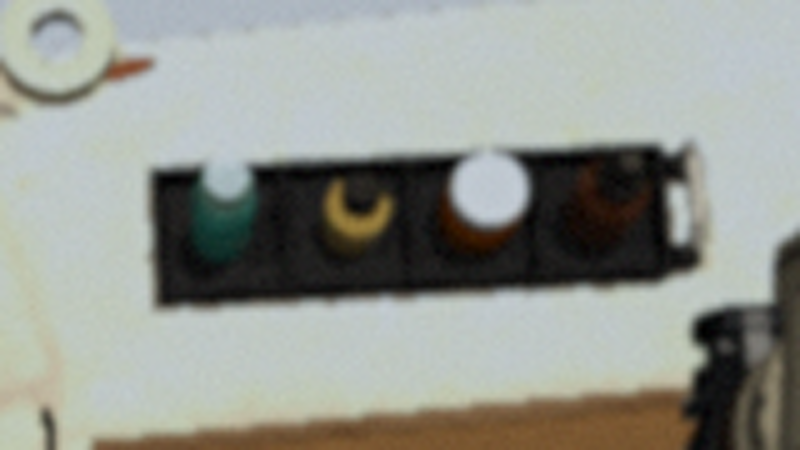

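Run:
```python
from h import *
print(np.round(bot.get_obs()["joint_vel"],3),bot.job_done())
```

```text
the job is handed in; nothing more can be done
[ 0.003  0.013 -0.002  0.001  0.001  0.   ] None
```

All four bottles are in the carrier in reverse order, and I handed the job in at about 38.6 s. From the handle-less end they run pump spray, oil bottle, wide jar, dropper (beside the handle). Each was lifted, set down and released upright, and the arm was clear of everything at the end.

**Position:** in the final top view the caps lie within about 4 mm of the compartment centres.

**Height:** the cap tops match bottles standing on the carrier floor. The top camera reads 2–4 mm high, as it also did for the jar in its cup.

**Checks that disagreed:**
- My tilt fit gave 0.14–0.35 rad for the oil bottle, jar and dropper. I judged it unreliable because it used only short visible bodies and included carrier pixels. Cap centres and pictures show them upright, and the pump's fit gave 0.02 rad.
- The final scene-camera reading of the jar was off because the gripper hid part of it. The top view and the picture taken just after it was placed both show it standing correctly.

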